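Turn a primed plate over against the curved stop

TASK

Turn the mint-green plate over without picking it up: push it along the bench into the curved steel stop until its leading edge climbs the curve and the plate stands leaning on the stop, then, from behind, push its top edge back so that it topples over and lies flat on the bench in front of the stop, bare steel side up. Only push it with the fingers, never lift it off the bench, and leave everything else where it is.

Things in the scene. Friction and masses are not known exactly. Their poses are not given: they have to be found in the camera images.
- plate: loose steel plate to turn over, 80 mm (its x) by 110 mm (its y) by 8 mm, about 0.55 kg; one face mint green (up at the start), the other bare steel. Starts flat on the bench, its leading +x edge roughly 20 to 60 mm before the stop's toe, long sides within 0.3 rad of parallel to it. Origin: centre of the bare face; z points out of the green face (down when the job is done)
- plate_mid (a point): centre of the plate's volume (4 mm above the bench when it lies flat)
- plate_far (a point): middle of the plate's +x long side (half way through the thickness): the leading edge, which climbs the stop and becomes the top edge
- plate_near (a point): middle of the plate's -x long side (half way through the thickness): the edge to push on, which stays down near the bench
- stop: rusty brown steel stop fixed to the bench, a concave pipe segment 150 mm wide (its y). Origin: on the bench, middle of the toe where the curved face begins. x is level, square to the toe, pointing away from the plate's side; z up. The face rises at 36 degrees from the toe, steepening to 70 at the crest. Grey gussets and foot behind, below 40 mm, reach 106 mm behind the toe; nothing stands higher there
- stop_crest (a point): middle of the stop's top front edge, 50 mm high, 40 mm behind the toe; the rim is 10 mm thick. A plate whose near edge is pushed right up to the toe leans on it at about 51 degrees, top edge about 65 mm high and 46 mm behind the toe, and stays there when let go (climbing takes 5 to 20 N). Its top pushed back past upright, it falls away from the stop
- pipe_stub: bystander, not to be moved: rusty brown steel pipe stub, ring 52 mm outside, 45 mm high, standing beside the plate's lane; origin: centre of its foot
- bolt: bystander, not to be moved: bright steel bolt standing on its round 30 mm head, 55 mm high, beside the plate's lane; origin: centre of its foot
- pipe_ring: bystander, not to be moved: rusty pipe ring, 90 mm outside, 50 mm high, off to the left; origin: centre of its foot
- tin: bystander, not to be moved: green open tin, 80 mm across, 90 mm high, off to the left; origin: centre of its foot
- hammer: bystander, not to be moved: hammer lying off to the right; origin: under its middle
- brush: bystander, not to be moved: flat brush with a wooden handle lying off to the right; origin: under its middle
- square: bystander, not to be moved: red L-shaped magnetic welding square, legs 100 mm, 22 mm high, lying off to the left; origin: under the middle of one leg
Things that resemble listed ones, but are neither listed nor needed, are in the scene too. Of the things like the plate, leave any that is black; of the rest the larger one is meant.

How it is judged:
On the way:
1. the plate stands tipped up on the stop, 40 degrees or steeper, its leading edge raised and its near edge still down, touching the stop (angle between plate's own z axis and vertical between 0.7 and 1.5 rad and height (world z) of plate_far above 0.045 m and height (world z) of plate_near below 0.025 m and contact force between plate and stop above 0.3 N), for 0.2 s.
At the end, for the whole second after the job is handed in: the plate lies at rest flat on the bench (within 8 degrees, its centre under 10 mm high), bare side up, its centre 20 to 220 mm in front of the stop's toe and within 120 mm of the stop's middle sideways (angle between plate's own z axis and vertical above 3 rad and height (world z) of plate_mid below 0.01 m and x of plate_mid in the frame of stop between -0.22 and -0.02 m and y of plate_mid in the frame of stop between -0.12 and 0.12 m and linear speed of plate below 0.02 m/s); the robot touches nothing.
It fails at once if the plate is lifted: both its long sides are more than 30 mm above the bench (height (world z) of each of plate_far, plate_near above 0.03 m).
It fails at once if a bystander is moved by more than 25 mm (distance of any of pipe_stub, bolt, pipe_ring, tin, hammer, brush, square from where it was at the start of the episode above 0.025 m).
It also fails if it takes over 51 s, if anything falls off the work surface, if the arm or the gripper's body presses on something with over 40 N, if the wrist force passes 120 N, or if a joint passes its speed limit or range.

ROBOT

A 6-joint arm with a two-finger parallel gripper is mounted at the origin on the work surface. World frame = base frame: x ahead of the robot, y to its left, z up, the work surface at z = 0. Lengths are in m, angles in rad, forces in N, time in s.
With the tool pointing down it reaches from about 0.325 to 0.75 m from the base axis. Payload 7.6 kg.
Tool frame: the origin (TCP) lies on the centre line of the jaws, within the pads' length; the fingertips stand 19 mm ahead of it and the grasp point (between the pads) is the TCP; z points along the fingers, y is the line along which they close (so a half turn about z gives the same grasp; the last joint's range is limited). The gripper opens to 85 mm and grips with 20 to 120 N. Pads are 22 mm wide; open, the fingers measure 114 mm over their backs; the gripper's body (76 mm by 85 mm) begins 54 mm behind the grasp point. The pads swing forward as they close: fully open they stand 13 mm farther back than shut.
Start: joints at [-1.233, 0.052, 1.401, -0, 1.689, -0.07], TCP at [0.208, -0.482, 0.25] pointing down, gripper open.
Joint ranges: [-2.9, 2.9], [-0.91, 2.17], [0.12, 2.37], [-1.06, 4.2], [0.26, 2.73], [-2.93, 2.93]. Speed limits (rad/s): [2.57, 2.57, 3.01, 3.14, 3.14, 3.14].

INTERFACE

Orientations are given as a unit quaternion [x, y, z, w].
In Python, from rig import status, imaging, sign_off gives the robot as it stands.
- The arm moves only by the tool play_rows, never from a script. Its argument "series" is a list that holds one entry, the list of rows, each a list of 7 numbers: the shift along the tool's x, y, z normalised to -1 to 1, where 1 is 0.04 m, then the turn, a rotation vector about the tool's x, y, z normalised to -1 to 1, where 1 is 6 degrees, then the finger opening in mm, from 0 to 85.4. In form: [[[x, y, z, rx, ry, rz, gripper], ...]]. A call has 1 to 5 rows; each row shifts and turns the commanded pose from where the row before left it, along the tool's axes as they then stand; what a row does not reach is not made up. A row lasts 1/8 s, in which the tool goes at most 62.5 mm and 10.7 degrees, less where a joint would pass 70% of its speed; a pose out of reach is approached as far as the arm can. A call with a number of a shift or a turn outside -1 to 1 is refused whole. A call with a gripper value outside its range is refused whole. The fingers move at their own pace and stop on an object; "squeeze" is the grip in N (left out, the last holds). Time passes only in rows, so rows that do not move let the fingers close. It gives the time, the measured TCP pose, the force, the opening and the grip force at its end, in the units of the state.
- status.read_state(): the state, without advancing time (a new reading comes with each control period).
- imaging.get_image(name): name is "scene" or "side" or "wrist"; returns the picture (420x560x3 uint8, red, green, blue); there is no depth.
- imaging.camera_info(name): a dict with "intrinsics" (3x3 intrinsics, pixels), "rvec" (rotation vector, rad) and "tvec" (3), from world to camera coordinates, as OpenCV has them. Camera axes: x right, y down, z forward; pixel columns grow to the right and rows downward; lengths in m; the calibration is good to about 2 mm. The wrist camera is an equidistant fisheye: a pixel r from the principal point sees the ray r / f radians off the axis. A picture is of the moment at which its call begins: read the wrist's pose just before it. camera_info takes no time and is no camera call; for the wrist camera it gives the pose at the moment of the call.
- sign_off(): hands the job in; it is judged then, once.
The state is a dict: "clock": time; "joint_pos": joint angles; "qd": joint speeds; "joint_efforts": joint torques, N m; "tcp_pos": TCP position; "ee_rot": TCP orientation; "contact_force": force on the tool from outside, world axes, zero at the start; "ft_torque": the same for the moment, N m; "opening": finger opening in m; "finger_force": force on a finger pad.
Only numpy, scipy, OpenCV 4.12 (cv2) and the standard library are available. Lean on these libraries where they do the work, as an engineer would, in place of code of your own. Each camera call takes 0.05 s, during which the arm holds its last target. There are 200 camera calls.

## Working session

There is one attempt and no reset: what is moved stays moved. The work goes in short steps, Python scripts to look and compute and a tool call to move; the robot and the scene stay as the last step left them, time stands still between calls to the robot, and variables do not carry over. Pictures are saved under pics/ and viewed, at most 10 in all, crops included, and the job is handed in when it is done.

Besides the shell and the picture viewer there is one more tool, called after "Call:" as name([rows], argument=value, ...), one row to a line, values as JSON. play_rows: Moves the arm, as the interface text tells. Its arguments: {"type":"object","properties":{"series":{"type":"array"},"squeeze":{"type":"number"}},"required":["series"]}

```bash
mkdir -p pics
python3 - <<'E'
from rig import status, imaging
import cv2,numpy as np
print(status.read_state())
ims=[]
for n in ["scene","side"]:
    im=imaging.get_image(n); cv2.imwrite(f"pics/{n}0.png",im[:,:,::-1])
    c=imaging.camera_info(n); print(n,c)
E
```

```text
{'clock': 0.0, 'joint_pos': array([-1.23323587e+00,  5.28666946e-02,  1.40174544e+00,  3.62337290e-05,
        1.68860655e+00, -7.02833102e-02]), 'qd': array([1.17335899e-03, 1.47794986e-03, 1.55615341e-04, 3.21133594e-04,
       5.70497172e-04, 7.49111218e-06]), 'joint_efforts': array([ 4.80659910e-04, -3.81665862e+01, -3.60190487e+01, -4.15326679e-05,
        6.10727555e-03,  1.77208256e-05]), 'tcp_pos': array([ 0.20817712, -0.48166053,  0.24944629]), 'ee_rot': array([ 9.79279133e-01,  2.02513503e-01, -9.04942445e-05, -8.08161590e-04]), 'contact_force': array([-0.6180073 , -0.27244205, -0.18121301]), 'ft_torque': array([0.05155465, 0.00044951, 0.00274177]), 'finger_force': 0.0, 'opening': 0.08526223586093153}
scene {'intrinsics': array([[469.31865982,   0.        , 284.88864129],
       [  0.        , 469.31865982, 210.46649213],
       [  0.        ,   0.        ,   1.        ]]), 'rvec': array([ 1.27165373,  2.41082159, -0.81755413]), 'tvec': array([ 0.30388372, -0.31063041,  1.46562254])}
side {'intrinsics': array([[467.85706776,   0.        , 277.09618858],
       [  0.        , 467.85706776, 214.24733804],
       [  0.        ,   0.        ,   1.        ]]), 'rvec': array([ 2.15096002, -0.46998701,  0.21381128]), 'tvec': array([-0.4683859 ,  0.17518928,  1.38683932])}
```

View pics/scene0.png

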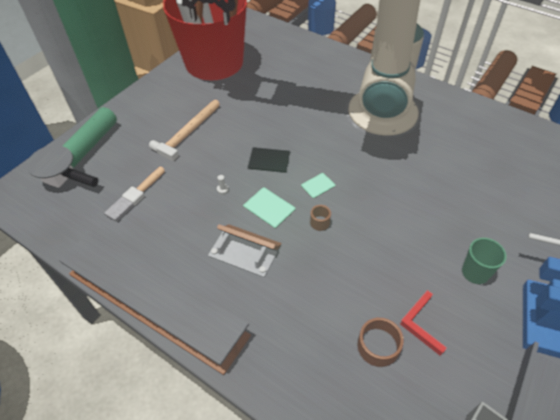

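View pics/side0.png

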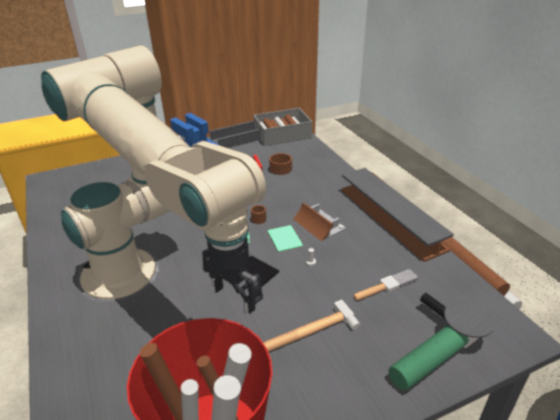

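The pictures show three plate-like things in the scene view: a black one at (268,160), a small mint one at (318,185) and a large mint one at (269,207). The large mint one is the plate to turn. The stop is at (245,248) in the scene view, and its face shows at (315,222) in the side view.

```bash
cat > h.py <<'E'
import cv2,numpy as np
from rig import status, imaging
def cam(n):
    c=imaging.camera_info(n); return c["intrinsics"],cv2.Rodrigues(c["rvec"])[0],c["tvec"],c
def ray(n,uv,z):
    K,R,t,_=cam(n); o=-R.T@t
    d=(R.T@np.linalg.inv(K)@np.c_[np.atleast_2d(uv),np.ones(len(np.atleast_2d(uv)))].T).T
    return o+d*((z-o[2])/d[:,2])[:,None]
def proj(n,p):
    K,R,t,c=cam(n); return cv2.projectPoints(np.atleast_2d(p).astype(float),c["rvec"],t,K,None)[0][:,0]
def mask(im,lo,hi):
    return cv2.inRange(cv2.cvtColor(im,cv2.COLOR_RGB2HSV),lo,hi)
def biggest(m,box):
    k=np.zeros_like(m); x0,y0,x1,y1=box; k[y0:y1,x0:x1]=m[y0:y1,x0:x1]
    return max(cv2.findContours(k,cv2.RETR_EXTERNAL,cv2.CHAIN_APPROX_NONE)[0],key=cv2.contourArea)
def quad(c):
    h=cv2.convexHull(c)
    for e in np.arange(1,15,.25):
        q=cv2.approxPolyDP(h,e,True)
        if len(q)<=4: return q[:,0].astype(float)
E
python3 - <<'E'
from h import *
np.set_printoptions(precision=4,suppress=True)
for n,pb,sb in [("scene",(235,180,300,235),(205,220,290,255)),("side",(262,220,305,255),(288,198,338,242))]:
    im=cv2.imread(f"pics/{n}0.png")[:,:,::-1].copy()
    g=biggest(mask(im,(65,50,80),(95,255,255)),pb); q=quad(g)
    w=ray(n,q,.008); print(n,"plate px",q.tolist(),"\n",w[:,:2],"c",w.mean(0),np.linalg.norm(w-np.roll(w,1,0),axis=1))
    w=ray(n,cv2.minAreaRect(ray(n,g[:,0],.008)[:,:2].astype(np.float32))[0] if 0 else q,.008)
    r=cv2.minAreaRect((ray(n,g[:,0],.008)[:,:2]*1000).astype(np.float32)); print("rect",r)
    b=biggest(mask(im,(0,60,40),(18,255,255)),sb); q=quad(b); print("stop px",q.tolist())
    print("z0",ray(n,q,0)[:,:2],"\nz.05",ray(n,q,.05)[:,:2])
a=cv2.imread("pics/scene0.png")[140:270,200:350];b=cv2.imread("pics/side0.png")[185:275,250:355]
cv2.imwrite("pics/crop0.png",np.vstack([cv2.resize(a,(346,300),interpolation=2),cv2.resize(b,(346,297),interpolation=2)]))
E
```

```text
scene plate px [[262.0, 188.0], [294.0, 207.0], [275.0, 227.0], [243.0, 205.0]] 
 [[ 0.4702 -0.1208]
 [ 0.4755 -0.0133]
 [ 0.5559 -0.0175]
 [ 0.5454 -0.1276]] c [ 0.5117 -0.0698  0.008 ] [0.0754 0.1076 0.0804 0.1106]
rect ((511.4649963378906, -68.77287292480469), (113.71912384033203, 83.05146026611328), 84.41464233398438)
stop px [[218.0, 226.0], [230.0, 225.0], [280.0, 244.0], [271.0, 248.0]]
z0 [[ 0.6309 -0.1432]
 [ 0.6111 -0.1197]
 [ 0.5866  0.0192]
 [ 0.6088  0.0076]] 
z.05 [[ 0.6552 -0.1156]
 [ 0.6365 -0.0934]
 [ 0.6132  0.0385]
 [ 0.6343  0.0274]]
side plate px [[290.0, 225.0], [302.0, 245.0], [278.0, 251.0], [268.0, 230.0]] 
 [[ 0.5541 -0.0133]
 [ 0.5435 -0.1234]
 [ 0.4638 -0.1176]
 [ 0.4776 -0.0067]] c [ 0.5098 -0.0653  0.008 ] [0.0768 0.1107 0.0799 0.1117]
rect ((509.43560791015625, -64.6229248046875), (118.70014953613281, 85.1817626953125), 84.39958190917969)
stop px [[302.0, 203.0], [332.0, 223.0], [322.0, 240.0], [293.0, 219.0]]
z0 [[ 0.6529  0.0955]
 [ 0.6903 -0.0543]
 [ 0.6168 -0.1197]
 [ 0.5823  0.0225]] 
z.05 [[ 0.6197  0.0303]
 [ 0.6551 -0.1117]
 [ 0.5855 -0.1736]
 [ 0.5529 -0.0389]]
```

View pics/crop0.png

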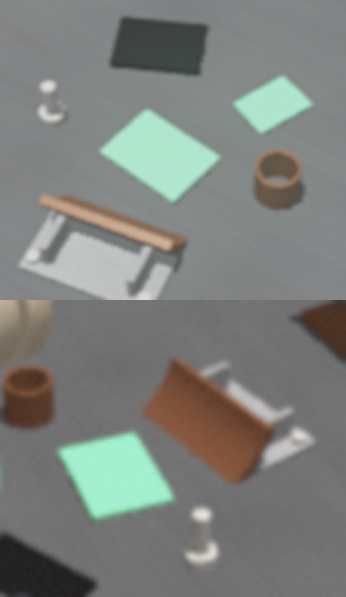

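The crop confirms the choice: large mint plate, its concave stop ahead of it, stub on the left and bolt on the right. The stop's toe comes out at about (0.600,-0.049) with yaw 0.238. The plate centre is at about (0.511,-0.067) with yaw -0.095. Next I check clearance to the neighbours.

```bash
cat >> h.py <<'E'
T=np.array([.5996,-.0486]); YAW=.238
def st(p):
    c,s=np.cos(YAW),np.sin(YAW); d=np.atleast_2d(p)[:,:2]-T; return np.c_[d@[c,s],d@[-s,c]]
def wo(x,y): c,s=np.cos(YAW),np.sin(YAW); return T+np.array([c*x-s*y,s*x+c*y])
def tool():
    from scipy.spatial.transform import Rotation as Ro
    s=status.read_state(); R=Ro.from_quat(s["ee_rot"]).as_matrix()
    print("t",round(s["clock"],2),"stop xy",st(s["tcp_pos"])[0].round(4),"z",s["tcp_pos"][2].round(4),"yaw",np.arctan2(R[1,0],R[0,0]).round(3),"F",s["contact_force"].round(1)); return s,R
E
python3 - <<'E'
from h import *
np.set_printoptions(precision=3,suppress=True)
im=cv2.imread("pics/scene0.png")[:,:,::-1].copy()
g=biggest(mask(im,(65,50,80),(95,255,255)),(300,170,340,200)); print("mint small",st(ray("scene",quad(g),.005)))
print("black",st(ray("scene",[[249,166],[254,149],[290,152],[286,170]],.005)))
print("stub foot, bolt foot",st(ray("scene",[[320,222],[222,188]],0)))
s,R=tool()
p=wo(-.175,0); d=R.T@(np.r_[p,.08]-s["tcp_pos"]); print(p,d)
E
```

```text
mint small [[-0.254  0.094]
 [-0.224  0.138]
 [-0.164  0.099]
 [-0.192  0.055]]
black [[-0.207 -0.106]
 [-0.273 -0.119]
 [-0.299 -0.017]
 [-0.229 -0.003]]
stub foot, bolt foot [[-0.096  0.141]
 [-0.11  -0.144]]
t 0.1 stop xy [-0.482 -0.329] z 0.2495 yaw 0.408 F [ 0.7 -0.2 -0.5]
[ 0.43 -0.09] [ 0.359 -0.272  0.17 ]
```

Call:
play_rows([
  [[0.85,-0.9,0,0,0,0.81,50],[0.85,-0.9,0,0,0,0.81,50],[0.85,-0.9,0,0,0,0,50],[0.85,-0.9,0,0,0,0,50],[0.85,-0.9,0,0,0,0,50]],
])

```text
clock: 0.72
tcp_pos: [0.32, -0.2599, 0.25]
ee_rot: [0.993, 0.119, -0.0, -0.0]
contact_force: [0.7, -0.8, -0.5]
opening: 0.0503
finger_force: 0.0
```

```bash
python3 -c "
from h import *
print(tool()[0]['opening'])"
```

```text
t 0.72 stop xy [-0.3215 -0.1395] z 0.25 yaw 0.238 F [ 0.7 -0.8 -0.5]
0.05030133319938447
```

Call:
play_rows([
  [[0.93,-0.87,0,0,0,0,50],[0.93,-0.87,0,0,0,0,50],[0.93,-0.87,0.5,0,0,0,50],[0.93,-0.87,0.5,0,0,0,50],[0,0,1,0,0,0,50]],
])

```text
clock: 1.35
tcp_pos: [0.4331, -0.0886, 0.1704]
ee_rot: [0.993, 0.121, 0.001, 0.0]
contact_force: [0.2, -1.1, -0.2]
opening: 0.0504
finger_force: 0.0
```

Call:
play_rows([
  [[0,0,1,0,0,0,50],[0,0,1,0,0,0,50],[0,0,0.5,0,0,0,50],[0,0,0,0,0,0,50]],
])

```text
clock: 1.85
tcp_pos: [0.4301, -0.0907, 0.0686]
ee_rot: [0.993, 0.119, -0.002, -0.001]
contact_force: [0.5, -0.1, 0.1]
opening: 0.0497
finger_force: 0.0
```

```bash
python3 -c "
from h import *
tool()
w=imaging.get_image('wrist');s=imaging.get_image('side')
s=cv2.resize(s[190:290,210:350],(560,400),interpolation=2)
a=cv2.resize(w,(400,300)); 
c=np.zeros((590,560,3),np.uint8);c[:400]=s; c[400:,:253]=cv2.resize(w,(253,190))
cv2.imwrite('pics/b1.png',c[:,:,::-1])"
```

```text
t 1.85 stop xy [-0.1746 -0.001 ] z 0.0686 yaw 0.238 F [ 0.5 -0.1  0.1]
```

View pics/b1.png

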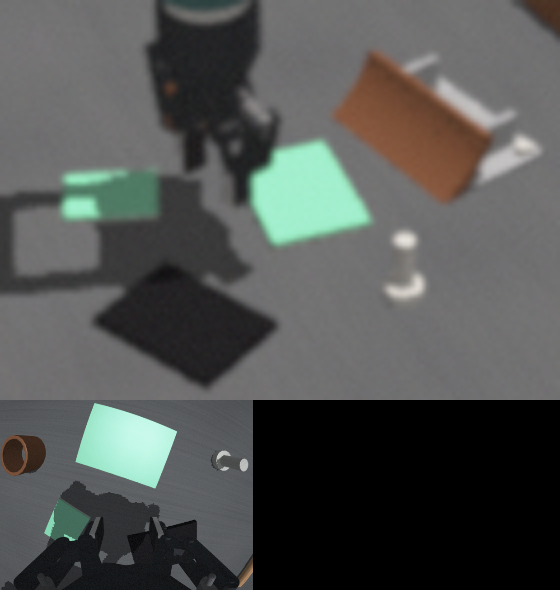

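The side view (top) shows the fingers behind the plate's near edge. The wrist view (bottom left) shows both fingers clear of the small mint and black plates. Next I lower them until they feel the bench.

Call:
play_rows([
  [[0,0,0.6,0,0,0,50],[0,0,0.5,0,0,0,50],[0,0,0,0,0,0,50]],
])

```text
clock: 2.33
tcp_pos: [0.4312, -0.0911, 0.0264]
ee_rot: [0.993, 0.119, -0.0, -0.0]
contact_force: [-0.4, -0.5, 0.1]
opening: 0.0502
finger_force: 0.0
```

Call:
play_rows([
  [[0,0,0.06,0,0,0,50],[0,0,0,0,0,0,50]],
])

```text
clock: 2.58
tcp_pos: [0.432, -0.0913, 0.0249]
ee_rot: [0.993, 0.119, 0.001, 0.0]
contact_force: [0.3, 0.1, -0.8]
opening: 0.0502
finger_force: 0.0
```

Call:
play_rows([
  [[0,0,0.05,0,0,0,50],[0,0,0,0,0,0,50]],
])

```text
clock: 2.82
tcp_pos: [0.4314, -0.0911, 0.022]
ee_rot: [0.993, 0.119, 0.0, 0.0]
contact_force: [0.0, 0.0, -0.0]
opening: 0.0499
finger_force: 0.0
```

Call:
play_rows([
  [[0,0,0.05,0,0,0,50],[0,0,0,0,0,0,50]],
])

```text
clock: 3.08
tcp_pos: [0.4312, -0.0911, 0.0197]
ee_rot: [0.993, 0.119, -0.0, -0.0]
contact_force: [-0.8, 0.4, -1.0]
opening: 0.05
finger_force: 0.0
```

Call:
play_rows([
  [[0,0,0.05,0,0,0,50],[0,0,0,0,0,0,50]],
])

```text
clock: 3.32
tcp_pos: [0.4313, -0.0911, 0.0177]
ee_rot: [0.993, 0.119, -0.0, -0.0]
contact_force: [0.1, -0.1, -0.4]
opening: 0.05
finger_force: 0.0
```

Call:
play_rows([
  [[0,0,0.04,0,0,0,50],[0,0,0,0,0,0,50]],
])

```text
clock: 3.58
tcp_pos: [0.4313, -0.0911, 0.0161]
ee_rot: [0.993, 0.119, -0.0, -0.0]
contact_force: [0.4, -0.3, 0.3]
opening: 0.0501
finger_force: 0.0
```

Call:
play_rows([
  [[0,0,0.03,0,0,0,50],[0,0,0,0,0,0,50]],
])

```text
clock: 3.82
tcp_pos: [0.4315, -0.0911, 0.016]
ee_rot: [0.993, 0.119, -0.0, 0.0]
contact_force: [-4.2, 0.9, 10.3]
opening: 0.0502
finger_force: 4.7
```

Call:
play_rows([
  [[0,0,-0.07,0,0,0,50],[0.4,0,0,0,0,0,50],[0.4,0,0,0,0,0,50],[0.4,0,0,0,0,0,50],[0.3,0,0,0,0,0,50]],
])

```text
clock: 4.45
tcp_pos: [0.4899, -0.077, 0.0177]
ee_rot: [0.993, 0.119, -0.0, 0.0]
contact_force: [-3.9, 0.9, 1.0]
opening: 0.0498
finger_force: 1.9
```

```bash
cat >> h.py <<'E'
def look(name,sc=(170,160,330,280),sd=(230,180,370,285)):
    a=imaging.get_image("scene");b=imaging.get_image("side")
    f=lambda i,q:cv2.resize(i[q[1]:q[3],q[0]:q[2]],(395,300),interpolation=2)
    cv2.imwrite(name,np.hstack([f(a,sc),f(b,sd)])[:,:,::-1]); return a,b
E
python3 - <<'E'
from h import *
tool()
b=imaging.get_image("side")
g=biggest(mask(b,(65,50,80),(95,255,255)),(255,200,330,265)); q=quad(g); print(q.tolist(),st(ray("side",q,.008)).round(3))
E
```

```text
t 4.45 stop xy [-0.1133 -0.0017] z 0.0177 yaw 0.238 F [-3.9  0.9  1. ]
[[309.0, 235.0], [288.0, 245.0], [295.0, 226.0]] [[-0.022 -0.035]
 [-0.106 -0.032]
 [-0.027  0.03 ]]
```

Call:
play_rows([
  [[0.3,0,0,0,0,0,50],[0.3,0,0,0,0,0,50],[0.3,0,0,0,0,0,50],[0.25,0,0,0,0,0,50],[0.25,0,0,0,0,0,50]],
])

```text
clock: 5.12
tcp_pos: [0.5426, -0.0637, 0.0168]
ee_rot: [0.993, 0.119, -0.003, -0.0]
contact_force: [-7.1, -3.1, 0.9]
opening: 0.0498
finger_force: 4.1
```

```bash
python3 -c "
from h import *
tool(); look('pics/c1.png')"
```

```text
t 5.12 stop xy [-0.0589 -0.0013] z 0.0168 yaw 0.238 F [-7.1 -3.1  0.9]
```

View pics/c1.png

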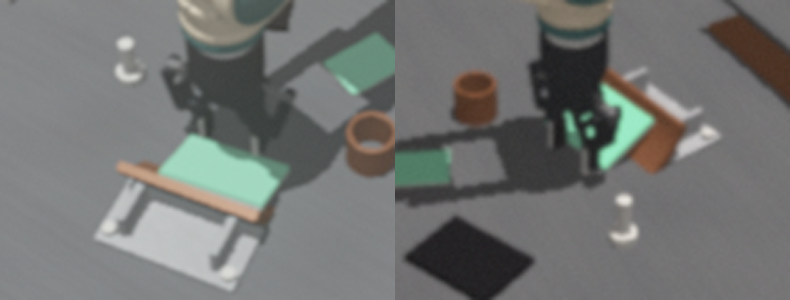

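The plate has started climbing the stop face, roughly centred and aligned: green at (225,165) in the left crop and (620,125) in the right. I keep pushing.

Call:
play_rows([
  [[0.25,0,0,0,0,0,50],[0.25,0,0,0,0,0,50],[0.2,0,0,0,0,0,50],[0,0,0,0,0,0,50]],
])

```text
clock: 5.72
tcp_pos: [0.5723, -0.0569, 0.0182]
ee_rot: [0.993, 0.119, 0.001, 0.0]
contact_force: [-1.3, -0.7, -0.0]
opening: 0.0503
finger_force: 0.3
```

Call:
play_rows([
  [[0.12,0,0,0,0,0,50],[0.1,0,0,0,0,0,50],[0,0,0,0,0,0,50],[0,0,0,0,0,0,50]],
])

```text
clock: 6.22
tcp_pos: [0.5797, -0.0551, 0.0179]
ee_rot: [0.993, 0.119, -0.0, -0.0]
contact_force: [-4.6, -0.6, -0.3]
opening: 0.0499
finger_force: 2.4
```

```bash
python3 -c "
from h import *
tool(); look('pics/c2.png')"
```

```text
t 6.22 stop xy [-0.0209 -0.0016] z 0.0179 yaw 0.238 F [-4.6 -0.6 -0.3]
```

View pics/c2.png

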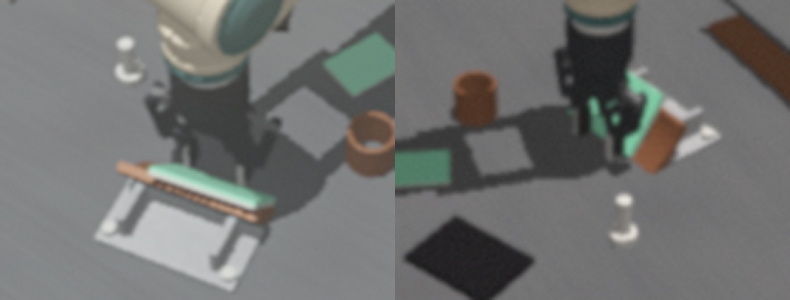

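The plate now leans on the crest, with its top edge at about (210,185) in the left crop. I push a few mm more to seat it.

Call:
play_rows([
  [[0.08,0,0,0,0,0,50],[0.04,0,0,0,0,0,50],[0,0,0,0,0,0,50]],
])

```text
clock: 6.7
tcp_pos: [0.5812, -0.0548, 0.0176]
ee_rot: [0.993, 0.118, -0.005, -0.0]
contact_force: [-24.7, -4.2, 12.4]
opening: 0.0503
finger_force: 12.1
```

```bash
python3 -c "
from h import *
tool()
a=imaging.get_image('scene')
g=biggest(mask(a,(60,30,80),(95,255,255)),(205,205,300,255));q=quad(g);print(q.tolist(),st(ray('scene',q,.065)).round(3))"
```

```text
t 6.7 stop xy [-0.0193 -0.0017] z 0.0176 yaw 0.237 F [-24.7  -4.2  12.4]
[[231.0, 226.0], [242.0, 225.0], [281.0, 240.0], [273.0, 242.0]] [[ 0.036 -0.043]
 [ 0.024 -0.019]
 [ 0.032  0.083]
 [ 0.043  0.068]]
```

The wrist force of 25 N shows it is seated. Next I back off, rise and cross behind the stop.

Call:
play_rows([
  [[-0.1,0,0,0,0,0,50],[-0.2,0,0,0,0,0,50],[-0.5,0,0,0,0,0,50],[-0.4,0,-0.8,0,0,0,50],[0,0,-1,0,0,0,50]],
])

```text
clock: 7.38
tcp_pos: [0.5372, -0.0654, 0.0904]
ee_rot: [0.993, 0.119, 0.0, -0.0]
contact_force: [1.0, -0.4, 0.4]
opening: 0.05
finger_force: 0.0
```

Call:
play_rows([
  [[0,0,-1,0,0,0,50],[0,0,-1,0,0,0,50],[1,-0.2,0,0,0,0,50],[1,-0.15,0,0,0,0,50],[1,0,0,0,0,0,50]],
])

```text
clock: 8.0
tcp_pos: [0.653, -0.0225, 0.171]
ee_rot: [0.993, 0.119, 0.002, 0.0]
contact_force: [1.0, 0.0, 0.8]
opening: 0.0498
finger_force: 0.0
```

```bash
python3 -c "
from h import *
tool(); look('pics/c3.png')"
```

```text
t 8.0 stop xy [0.058  0.0127] z 0.171 yaw 0.239 F [1.  0.  0.8]
```

View pics/c3.png

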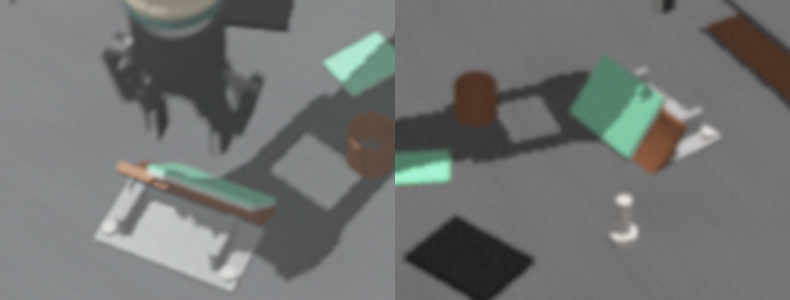

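The plate stands leaning on the stop by itself, seen green at (620,110) in the right crop. Now I go behind the crest and down.

Call:
play_rows([
  [[0.75,0,0,0,0,0,50],[0,0,0.8,0,0,0,50],[0,0,0.8,0,0,0,50],[0,0,0.6,0,0,0,50],[0,0,0.2,0,0,0,50]],
])

```text
clock: 8.72
tcp_pos: [0.6796, -0.0164, 0.0726]
ee_rot: [0.993, 0.119, -0.001, -0.0]
contact_force: [0.8, -0.5, 0.0]
opening: 0.0499
finger_force: 0.0
```

Call:
play_rows([
  [[0,0,0.08,0,0,0,50],[0,0,0,0,0,0,50]],
])

```text
clock: 8.98
tcp_pos: [0.6809, -0.0164, 0.0721]
ee_rot: [0.993, 0.119, 0.001, 0.0]
contact_force: [0.1, -0.1, 0.2]
opening: 0.0503
finger_force: 0.0
```

```bash
python3 -c "
from h import *
tool()"
```

```text
t 8.97 stop xy [0.0866 0.0121] z 0.0721 yaw 0.238 F [ 0.1 -0.1  0.2]
```

Call:
play_rows([
  [[-0.5,0,0,0,0,0,50],[-0.5,0,0,0,0,0,50],[-0.5,0,-0.08,0,0,0,50],[-0.5,0,-0.08,0,0,0,50],[-0.5,0,-0.08,0,0,0,50]],
])

```text
clock: 9.6
tcp_pos: [0.5833, -0.0401, 0.0819]
ee_rot: [0.993, 0.119, 0.001, 0.0]
contact_force: [0.1, -0.1, -0.1]
opening: 0.0501
finger_force: 0.0
```

```bash
python3 -c "
from h import *
tool(); look('pics/c4.png')"
```

```text
t 9.6 stop xy [-0.0139  0.0121] z 0.0819 yaw 0.238 F [ 0.1 -0.1 -0.1]
```

View pics/c4.png

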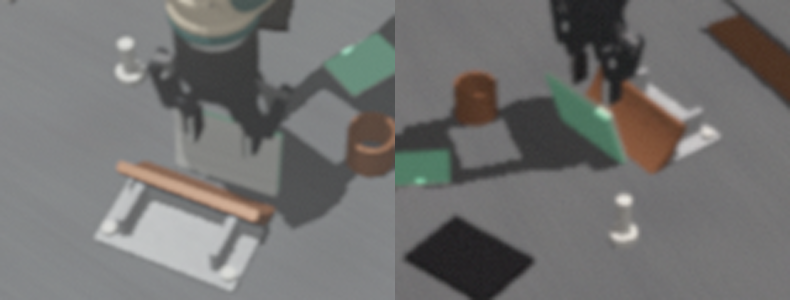

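The plate is past upright and falling away from the stop, with its bare side facing the stop at (230,150) in the left crop. I let it fall, then raise the tool clear.

Call:
play_rows([
  [[-0.1,0,0,0,0,0,50],[0,0,0,0,0,0,50],[0,0,0,0,0,0,50],[0,0,-0.5,0,0,0,50],[0,0,-1,0,0,0,50]],
])

```text
clock: 10.32
tcp_pos: [0.5784, -0.0406, 0.1388]
ee_rot: [0.993, 0.119, -0.002, -0.001]
contact_force: [0.2, -0.4, 0.8]
opening: 0.0501
finger_force: 0.0
```

Call:
play_rows([
  [[1,0,-1,0,0,0,50],[1,0,-0.5,0,0,0,50],[1,0,0,0,0,0,50],[0,0,0,0,0,0,50],[0,0,0,0,0,0,50]],
])

```text
clock: 10.95
tcp_pos: [0.6956, -0.0125, 0.1996]
ee_rot: [0.993, 0.119, -0.001, 0.0]
contact_force: [-1.0, -0.1, -0.1]
opening: 0.05
finger_force: 0.0
```

```bash
python3 -c "
from h import *
tool(); look('pics/c5.png')"
```

```text
t 10.95 stop xy [0.1018 0.0124] z 0.1996 yaw 0.238 F [-1.  -0.1 -0.1]
```

View pics/c5.png

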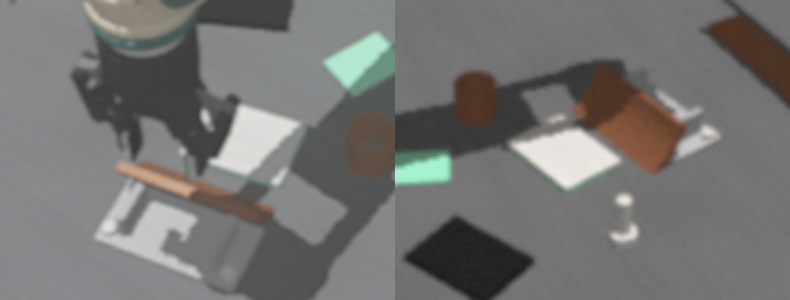

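The plate lies flat in front of the stop, bare side up, at (565,155) in the right crop. The stub and bolt have not moved. I check its centre and hand in.

```bash
python3 -c "
from h import *
from rig import sign_off
c=st(ray('side',[[289,234]],.008))[0]; print(c)
if -.2<c[0]<-.03 and abs(c[1])<.1: print(sign_off())"
```

```text
[-0.06870227  0.00959253]
the job is handed in; nothing more can be done
None
```

The mint-green plate is turned over and the job is handed in: it lies flat, bare steel side up, its centre about 69 mm in front of the stop's toe and 10 mm off the middle; I haven't seen the judge's verdict.

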